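# Lock the bench turntable by feel

### The arm

A 6-joint arm with a two-finger parallel gripper is mounted at the origin on the work surface. World frame = base frame: x ahead of the robot, y to its left, z up, the work surface at z = 0. Lengths are in m, angles in rad, forces in N, time in s.
With the tool pointing down it reaches from about 0.4 to 0.925 m from the base axis. Payload 12.5 kg.
Tool frame: the origin (TCP) lies between the finger pads; the fingertips stand bot.tip_reach ahead of it and the grasp point (between the pads) lies 8 mm behind it (bot.tip_reach is the distance from the TCP to the fingertips, in m); z points along the fingers, y is the line along which they close (so a half turn about z gives the same grasp; the last joint's range is limited). The gripper opens to 95 mm and grips with 3 to 60 N. Pads are 20 mm wide; open, the fingers measure 119 mm over their backs; the gripper's body (75 mm by 180 mm) begins 59 mm behind the grasp point.
Start: joints at [-1.303, 0.491, 1.559, -0, 1.092, -0.106], TCP at [0.228, -0.582, 0.199] pointing down, gripper open.
Joint ranges: [-3.1, 3.1], [-0.84, 2.19], [0.05, 2.79], [-1.13, 4.28], [0.06, 2.93], [-2.69, 2.69]. Speed limits (rad/s): [2.22, 2.22, 2.79, 3.14, 3.14, 3.14].

### API

Orientations are given as a rotation vector (axis times angle).
In Python, from station import bot gives the robot as it stands.
- The arm moves only by the tool servo_tool, never from a script. Its argument "plan" is a list of rows, each an object with "translation": the shift along the tool's x, y, z in mm, a list of three; "dr": the turn, a rotation vector about the tool's x, y, z in rad, a list of three. In form: [{"translation": [tx, ty, tz], "dr": [ax, ay, az]}, ...]. A call has 1 to 8 rows; each row shifts and turns the commanded pose from where the row before left it, along the tool's axes as they then stand; what a row does not reach is not made up. A row lasts 1/10 s, in which the tool goes at most 50 mm and 8.59 degrees, less where a joint would pass 70% of its speed; a pose out of reach is approached as far as the arm can. A call is refused whole if a number of a shift passes 50 or a number of a turn 0.15, either way. A call with a gripper value outside its range is refused whole. "fingers" is the closure in counts, from 0 (fully open) to 255 (shut), set as the call begins (left out, the last holds). The fingers move at their own pace and stop on an object; "newtons" is the grip in N (left out, the last holds). Time passes only in rows, so rows that do not move let the fingers close. It gives the time, the measured TCP pose, the force, the opening and the grip force at its end, in the units of the state.
- bot.get_state(): the state, without advancing time (a new reading comes with each control period).
- bot.grab_frame(name): name is "scene" or "top" or "wrist"; returns a dict with "image" (384x512x3 uint8, red, green, blue), "depth" (384x512 float32, m along the optical axis (not along the pixel's ray), 0 where there is no reading), "K" (3x3 intrinsics, pixels), "cam_to_world" (4x4, takes a point from camera to world coordinates). Camera axes: x right, y up, looking along -z (the intrinsics and any distortion apply to the point x, -y, -z); pixel columns grow to the right and rows downward; lengths in m; the calibration is good to about 2 mm. The wrist camera is an equidistant fisheye: a pixel r from the principal point sees the ray r / f radians off the axis. A picture is of the moment at which its call begins.
- bot.sign_off(): hands the job in; it is judged then, once.
The state is a dict: "time_s": time; "joint_pos": joint angles; "joint_vel": joint speeds; "joint_torque": joint torques, N m; "ee_pos": TCP position; "tool_rot": TCP orientation; "wrist_force": force on the tool from outside, world axes, zero at the start; "torque": the same for the moment, N m; "width": finger opening in m; "grip_force": force on a finger pad.
Only numpy, scipy, OpenCV 4.12 (cv2) and the standard library are available. Lean on these libraries where they do the work, as an engineer would, in place of code of your own. Each camera call takes 0.05 s, during which the arm holds its last target. There are 200 camera calls.

### The job

Lock the turntable: put a fingertip on its rim beside the fixed pointer, feel your way along the rim, clockwise as seen from above, until you come to the slot hidden in it, then press the lock pin inside the slot down until it is fully home, and let go. Only touch and press: the piston on the turntable and the socket, screwdriver and can beside it stay where they are.

Things in the scene. Friction and masses are not known exactly. Their poses are not given: they have to be found in the camera images.
- stand: fixed grey stand of the turntable, on the bench. Origin on the bench under the turntable's axis, z up. Its own +y leads to the fixed pointer, a post just outside the rim (126 to 147 mm from the axis, 24 mm wide, top 68 mm above the bench, 2 mm below the rim's top)
- axis (a point): point on the turntable's axis at the level of its flat top, 70 mm above the bench. The turntable is a plain steel disc 248 mm across; it is braked and does not turn or give under a finger. Cut into its outer edge is one slot, nothing else: 48 mm wide along the rim, parallel sides, from 79 mm from the axis out through the edge, open above, 15 mm deep
- index (a point): point on top of the rim beside the pointer, 103 mm from the axis: feeling begins here (touch within about 30 mm of it). The slot's direction is not given: its middle lies anywhere from 65 to 155 degrees round from here, clockwise seen from above, by way of the side away from the robot
- lock_pin (a joint): lock pin in the slot, in m: 0 fully up, 0.008 fully home (starts up to 0.001 down). Flat round steel head 30 mm across, in the middle of the slot, 103 mm from the turntable's axis; its top is 6 mm below the rim's top at 0, 14 mm below when home. Moves straight down, resists with about 6 N, stays where it is pushed
- piston_mid (a point): centre (half-way up) of the loose aluminium piston standing near the middle of the turntable, 57 mm across, 40 mm tall; leave alone
- socket_mid (a point): centre (half-way up) of the loose steel socket, a tube 32 mm across and 45 mm tall, standing on the bench; leave alone
- driver: loose screwdriver with red handle lying on the bench, 200 mm long along its own x; leave alone
- grease_mid (a point): centre (half-way up) of the loose white can standing on the bench, 60 mm across, 75 mm tall; leave alone
There are look-alikes about, which are no part of the job. Of the things like the stand, leave any that is blue, purple or turquoise; of the rest the larger one is meant.

How it is judged:
On the way, in this order (a step that is already met when the one before it is completed fails the run):
1. a fingertip touches the rim beside the pointer (contact force between the fingers and turntable above 0.3 N and horizontal distance between the grasp point and index below 0.035 m), for 0.05 s.
2. feeling along, the fingertip touches the rim within about 30 mm of the slot's side ((contact force between the fingers and turntable_c0 above 0.3 N or contact force between the fingers and turntable_c1 above 0.3 N or contact force between the fingers and turntable_c2 above 0.3 N or contact force between the fingers and turntable_c3 above 0.3 N or contact force between the fingers and turntable_c4 above 0.3 N or contact force between the fingers and turntable_c5 above 0.3 N)), for 0.02 s.
3. the lock pin is pressed fully home (value of joint lock_pin above 0.0065 m), for 0.2 s.
At the end, for the whole second after the job is handed in: the lock pin is down at least 6.5 of its 8 mm, and the piston, socket, screwdriver and can are within 10 mm of where they began (value of joint lock_pin above 0.0065 m and distance of each of piston_mid, socket_mid, driver, grease_mid from where it was at the start of the episode below 0.01 m); the robot touches nothing.
It fails at once if the piston is shifted or lifted by over 10 mm (distance of piston_mid from where it was at the start of the episode above 0.01 m).
It fails at once if the socket is shifted or lifted by over 10 mm (distance of socket_mid from where it was at the start of the episode above 0.01 m).
It fails at once if the screwdriver is shifted or lifted by over 10 mm (distance of driver from where it was at the start of the episode above 0.01 m).
It fails at once if the can is shifted or lifted by over 10 mm (distance of grease_mid from where it was at the start of the episode above 0.01 m).
It also fails if it takes over 72 s, if anything falls off the work surface, if the arm or the gripper's body presses on something with over 40 N, if the wrist force passes 120 N, or if a joint passes its speed limit or range.

## Working session

There is one attempt and no reset: what is moved stays moved. The work goes in short steps, Python scripts to look and compute and a tool call to move; the robot and the scene stay as the last step left them, time stands still between calls to the robot, and variables do not carry over. Pictures are saved under pics/ and viewed, at most 10 in all, crops included, and the job is handed in when it is done.

Besides the shell and the picture viewer there is one more tool, called after ">>>" in YAML: its name, and indented under it one key for each argument. servo_tool: Moves the arm, as the interface text tells. Its arguments: {"type":"object","properties":{"plan":{"type":"array"},"fingers":{"type":"number"},"newtons":{"type":"number"}},"required":["plan"]}

```bash
mkdir -p pics; ls; python3 - <<'E'
from station import bot
import cv2,numpy as np
s=bot.get_state();print({k:np.round(v,4) for k,v in s.items()},bot.tip_reach)
ims=[]
for n in("scene","top"):
    f=bot.grab_frame(n);np.savez(f'{n}.npz',**f)
    ims.append(f["image"]);cv2.imwrite(f'pics/{n}.png',f["image"][:,:,::-1])
    print(n,f["K"],f["cam_to_world"].round(3))
E
```

```text
pics
{'time_s': np.float64(0.0), 'joint_pos': array([-1.3026,  0.4915,  1.5595, -0.    ,  1.0917, -0.1056]), 'joint_vel': array([-0.0014, -0.0002,  0.0005,  0.0025,  0.0007,  0.001 ]), 'joint_torque': array([-2.00000e-04, -6.12645e+01, -2.58181e+01,  6.93000e-02,
        4.82000e-02, -1.00000e-04]), 'ee_pos': array([ 0.2282, -0.5816,  0.1983]), 'tool_rot': array([-3.0858e+00, -5.8360e-01,  1.0000e-04]), 'wrist_force': array([ 0.0816, -0.1017, -0.3288]), 'torque': array([-0.0485, -0.0157,  0.0048]), 'grip_force': np.float64(0.0), 'width': np.float64(0.0951)} 0.011
scene [[498.08770296   0.         253.06852496]
 [  0.         498.08770296 191.509432  ]
 [  0.           0.           1.        ]] [[ 0.696 -0.457  0.554  1.332]
 [ 0.718  0.424 -0.552 -0.746]
 [ 0.017  0.782  0.623  0.863]
 [ 0.     0.     0.     1.   ]]
top [[413.03633496   0.         250.10027951]
 [  0.         413.03633496 185.08037238]
 [  0.           0.           1.        ]] [[ 0.012  0.998 -0.056  0.535]
 [-1.     0.012 -0.003 -0.051]
 [-0.002  0.056  0.998  1.147]
 [ 0.     0.     0.     1.   ]]
```

View pics/top.png

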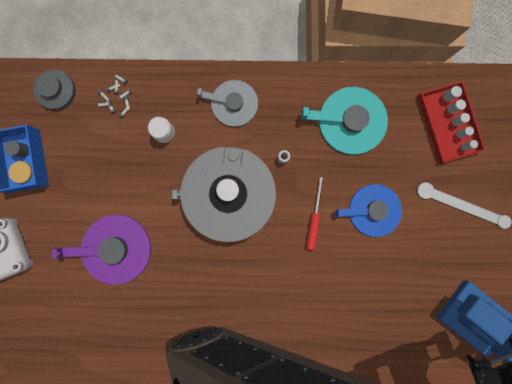

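View pics/scene.png

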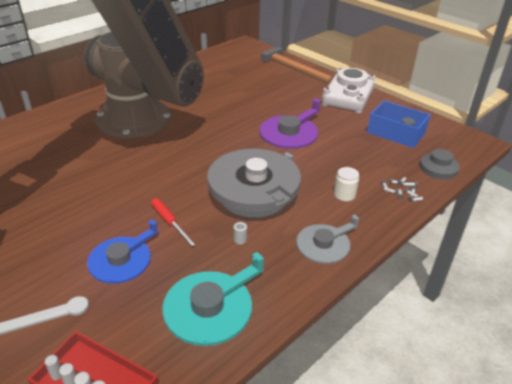

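The top view shows two grey candidates: a large disc at (228,195) and a small one at (234,103). The teal (353,120), blue (375,210) and purple (115,250) ones are excluded by colour. The large grey one fits: it is the larger of the remaining two and has a piston on it. Its pointer is at about (177,194), and the slot seems to be at about (233,156). I'll confirm with a crop and measure.

```bash
cat > h.py <<'E'
import numpy as np,cv2
def load(n): return dict(np.load(n+'.npz'))
def ray(f,u,v,z):
    d=np.linalg.inv(f['K'])@[u,v,1.];T=f['cam_to_world']
    d=T[:3,:3]@(d*[1,-1,-1]);o=T[:3,3];return o+d*(z-o[2])/d[2]
E
python3 - <<'E'
from h import *
f=load('top');im=f['image']
c=im[140:250,160:290];cv2.imwrite('pics/crop.png',cv2.resize(c,None,fx=6,fy=5.4,interpolation=cv2.INTER_CUBIC)[:,:,::-1])
hsv=cv2.cvtColor(im,cv2.COLOR_RGB2HSV)
m=((hsv[...,1]<50)&(hsv[...,2]>60)).astype(np.uint8)
w=np.zeros_like(m);w[140:250,165:285]=1;m&=w
m=cv2.morphologyEx(m,cv2.MORPH_OPEN,np.ones((3,3)))
cs=max(cv2.findContours(m,0,2)[0],key=cv2.contourArea)[:,0]
P=np.array([ray(f,u,v,.07)[:2] for u,v in cs])
for i in range(6):
    A=np.c_[2*P,np.ones(len(P))];s=np.linalg.lstsq(A,(P**2).sum(1),rcond=None)[0]
    c=s[:2];r=np.sqrt(s[2]+c@c);res=np.hypot(*(P-c).T)-r;P=P[abs(res)<max(.003,2*res.std())]
print(c,r,len(P),len(cs))
# depth map points
v,u=np.mgrid[140:250,165:285];d=f['depth'][140:250,165:285]
K=f['K'];X=np.stack([(u-K[0,2])/K[0,0]*d,-(v-K[1,2])/K[1,1]*d,-d],-1)@f['cam_to_world'][:3,:3].T+f['cam_to_world'][:3,3]
R=np.hypot(X[...,0]-c[0],X[...,1]-c[1]);a=np.degrees(np.arctan2(X[...,1]-c[1],X[...,0]-c[0]))
k=(R>.128)&(R<.146)&(X[...,2]>.05);print('pointer',k.sum(),a[k].mean(),a[k].min(),a[k].max())
rim=(R>.06)&(R<.115);zt=np.median(X[...,2][rim]);print('top z',zt)
s=rim&(R>.085)&(X[...,2]<zt-.004);print('slot',s.sum(),np.median(a[s]),np.percentile(a[s],[2,98]),X[s].mean(0))
for n,(uu,vv) in dict(piston=(228,190),can=(160,128),socket=(284,156),drv=(313,232),drv2=(320,180)).items(): print(n,ray(f,uu,vv,dict(piston=.11,can=.075,socket=.045).get(n,.015)).round(3))
E
```

```text
[0.57321555 0.01041358] 0.12338099724546123 132 142
pointer 67 91.74618596702828 86.55492342608268 96.7370375294783
top z 0.07202658150750108
slot 248 -7.866918471950927 [-146.73216178  114.451267  ] [ 6.49583872e-01 -4.41839664e-04  6.19811828e-02]
piston [0.581 0.007 0.11 ]
can [0.743 0.19  0.075]
socket [ 0.677 -0.138  0.045]
drv [ 0.473 -0.221  0.015]
drv2 [ 0.615 -0.24   0.015]
```

View pics/crop.png

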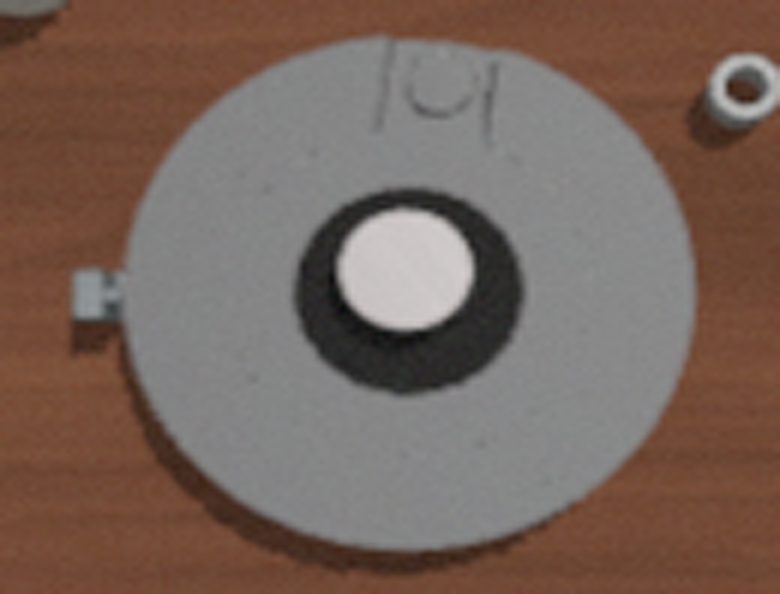

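The crop confirms it: the large grey disc has its pointer at left (97,295 in the crop), and the slot with the pin head is at the top (about 442,85). Next I'll get the pin and index positions while squaring up the tool and closing the fingers.

```bash
python3 - <<'E'
from h import *
f=load('top');c=np.array([.5732,.0104])
q=lambda x,y,z:ray(f,160+x/6,140+y/5.4,z)[:2]
ang=lambda p:np.degrees(np.arctan2(*(p-c)[::-1]))
L=(q(388,40,.07)+q(380,130,.07))/2;R=(q(495,65,.07)+q(490,140,.07))/2
pin=q(442,87,.063);ptr=q(92,295,.068)
print('sides',L,R,np.linalg.norm(L-R),ang((L+R)/2));print('pin',pin,ang(pin),np.linalg.norm(pin-c),'ptr',ptr,ang(ptr),np.linalg.norm(ptr-c))
for a in(91.7,ang(ptr)):print(c+.103*np.array([np.cos(np.radians(a)),np.sin(np.radians(a))]))
E
```

```text
sides [0.67232603 0.02133566] [ 0.66432449 -0.02619204] 0.048196550435756165 -7.680330867112522
pin [ 0.67250331 -0.00372035] -8.092869904275934 0.10030219880952519 ptr [0.56887839 0.14711622] 91.81052144531438 0.13678450482794943
[0.57014438 0.11335467]
[0.56994579 0.11334858]
```

>>> servo_tool:
  plan:
    - {"translation": [0,0,-10],"dr": [0,0,0.125]}
    - {"translation": [0,0,0],"dr": [0,0,0.125]}
    - {"translation": [0,0,0],"dr": [0,0,0.124]}
    - {"translation": [40,0,0],"dr": [0,0,0]}
    - {"translation": [45,-20,0],"dr": [0,0,0]}
    - {"translation": [45,-20,0],"dr": [0,0,0]}
    - {"translation": [40,-40,0],"dr": [0,0,0]}
    - {"translation": [40,-40,0],"dr": [0,0,0]}
  fingers: 255
  newtons: 10

```text
time_s: 0.9
ee_pos: [0.4302, -0.4697, 0.2082]
tool_rot: [-3.141, 0.001, 0.001]
wrist_force: [-0.1, -0.3, 0.6]
width: 0.0364
grip_force: 0.0
```

>>> servo_tool:
  plan:
    - {"translation": [18,-48,0],"dr": [0,0,0]}
    - {"translation": [18,-46,0],"dr": [0,0,0]}
    - {"translation": [18,-46,0],"dr": [0,0,0]}
    - {"translation": [18,-46,0],"dr": [0,0,0]}
    - {"translation": [18,-46,0],"dr": [0,0,0]}
    - {"translation": [18,-46,0],"dr": [0,0,0]}
    - {"translation": [18,-46,0],"dr": [0,0,0]}
    - {"translation": [6,-46,0],"dr": [0,0,0]}

```text
time_s: 1.7
ee_pos: [0.5615, -0.1004, 0.2085]
tool_rot: [-3.142, -0.0, -0.0]
wrist_force: [0.3, -0.3, -0.5]
width: 0.0005
grip_force: 0.0
```

>>> servo_tool:
  plan:
    - {"translation": [0,-46,0],"dr": [0,0,0]}
    - {"translation": [0,-46,0],"dr": [0,0,0]}
    - {"translation": [0,-46,0],"dr": [0,0,0]}
    - {"translation": [0,-46,0],"dr": [0,0,0]}
    - {"translation": [0,-21,0],"dr": [0,0,0]}
    - {"translation": [0,0,30],"dr": [0,0,0]}
    - {"translation": [0,0,30],"dr": [0,0,0]}
    - {"translation": [0,0,0],"dr": [0,0,0]}

```text
time_s: 2.5
ee_pos: [0.5587, 0.1027, 0.1456]
tool_rot: [3.141, 0.0, -0.01]
wrist_force: [0.9, 0.3, -0.0]
width: 0.0002
grip_force: 0.0
```

>>> servo_tool:
  plan:
    - {"translation": [8,-6,25],"dr": [0,0,0]}
    - {"translation": [4,-5,20],"dr": [0,0,0]}
    - {"translation": [0,0,12],"dr": [0,0,0]}
    - {"translation": [0,0,2],"dr": [0,0,0]}
    - {"translation": [0,0,2],"dr": [0,0,0]}
    - {"translation": [0,0,1],"dr": [0,0,0]}
    - {"translation": [0,0,0],"dr": [0,0,0]}

```text
time_s: 3.2
ee_pos: [0.5729, 0.1135, 0.0876]
tool_rot: [-3.142, 0.001, -0.002]
wrist_force: [0.1, 0.7, 0.0]
width: 0.0004
grip_force: 0.0
```

>>> servo_tool:
  plan:
    - {"translation": [0,0,2],"dr": [0,0,0]}
    - {"translation": [0,0,2],"dr": [0,0,0]}
    - {"translation": [0,0,1],"dr": [0,0,0]}
    - {"translation": [0,0,0],"dr": [0,0,0]}

```text
time_s: 3.6
ee_pos: [0.5726, 0.1136, 0.0816]
tool_rot: [3.141, -0.0, -0.0]
wrist_force: [0.3, 0.3, 0.0]
width: 0.0003
grip_force: 0.0
```

>>> servo_tool:
  plan:
    - {"translation": [0,0,1],"dr": [0,0,0]}
    - {"translation": [0,0,0],"dr": [0,0,0]}

```text
time_s: 3.8
ee_pos: [0.5726, 0.1136, 0.0807]
tool_rot: [3.141, -0.0, -0.0]
wrist_force: [0.1, 0.5, -0.3]
width: 0.0007
grip_force: 0.0
```

>>> servo_tool:
  plan:
    - {"translation": [0,0,0.7],"dr": [0,0,0]}
    - {"translation": [0,0,0],"dr": [0,0,0]}

```text
time_s: 4.0
ee_pos: [0.5726, 0.1136, 0.0801]
tool_rot: [3.142, -0.0, -0.0]
wrist_force: [-0.5, 0.2, -0.4]
width: 0.0007
grip_force: 0.0
```

>>> servo_tool:
  plan:
    - {"translation": [0,0,0.7],"dr": [0,0,0]}
    - {"translation": [0,0,0],"dr": [0,0,0]}

```text
time_s: 4.2
ee_pos: [0.5726, 0.1136, 0.0793]
tool_rot: [3.141, -0.0, -0.0]
wrist_force: [-0.5, -0.2, -0.7]
width: 0.0007
grip_force: 0.0
```

>>> servo_tool:
  plan:
    - {"translation": [0,0,0.7],"dr": [0,0,0]}
    - {"translation": [0,0,0],"dr": [0,0,0]}

```text
time_s: 4.4
ee_pos: [0.5726, 0.1136, 0.0786]
tool_rot: [3.141, -0.0, -0.0]
wrist_force: [0.1, 0.7, -0.2]
width: 0.0006
grip_force: 0.0
```

>>> servo_tool:
  plan:
    - {"translation": [0,0,1],"dr": [0,0,0]}
    - {"translation": [0,0,0],"dr": [0,0,0]}

```text
time_s: 4.6
ee_pos: [0.5726, 0.1136, 0.0776]
tool_rot: [3.141, -0.0, -0.0]
wrist_force: [0.6, -1.4, -0.2]
width: 0.0006
grip_force: 0.0
```

>>> servo_tool:
  plan:
    - {"translation": [0,0,0.7],"dr": [0,0,0]}
    - {"translation": [0,0,0],"dr": [0,0,0]}

```text
time_s: 4.8
ee_pos: [0.5726, 0.1136, 0.077]
tool_rot: [3.142, -0.0, -0.0]
wrist_force: [-0.3, 0.7, -0.4]
width: 0.0006
grip_force: 0.0
```

```bash
python3 - <<'E'
from station import bot
import cv2,numpy as np
f=bot.grab_frame("scene");np.savez('scene2.npz',**f)
cv2.imwrite('pics/s2.png',cv2.resize(f["image"][90:240,170:370],None,fx=4,fy=4,interpolation=2)[:,:,::-1])
E
```

```text
(no output)
```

View pics/s2.png

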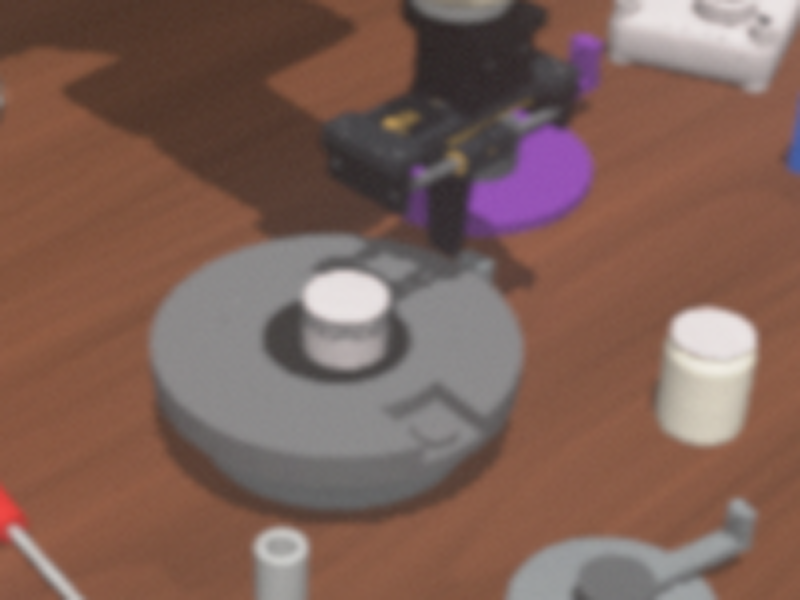

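The picture shows the closed fingertip at crop (447,248), beside the pointer (480,265), and almost on the rim. I'll keep lowering gently.

>>> servo_tool:
  plan:
    - {"translation": [0,0,1],"dr": [0,0,0]}
    - {"translation": [0,0,0],"dr": [0,0,0]}

```text
time_s: 5.05
ee_pos: [0.5726, 0.1136, 0.0759]
tool_rot: [3.141, -0.0, -0.0]
wrist_force: [0.6, 0.1, 0.2]
width: 0.0002
grip_force: 0.0
```

>>> servo_tool:
  plan:
    - {"translation": [0,0,1],"dr": [0,0,0]}
    - {"translation": [0,0,0],"dr": [0,0,0]}

```text
time_s: 5.25
ee_pos: [0.5726, 0.1136, 0.0749]
tool_rot: [3.141, -0.0, -0.0]
wrist_force: [0.2, 0.8, 0.7]
width: 0.0005
grip_force: 0.0
```

>>> servo_tool:
  plan:
    - {"translation": [0,0,1],"dr": [0,0,0]}
    - {"translation": [0,0,0],"dr": [0,0,0]}

```text
time_s: 5.45
ee_pos: [0.5726, 0.1136, 0.0739]
tool_rot: [3.142, -0.0, -0.0]
wrist_force: [-0.6, -0.4, 0.4]
width: 0.0003
grip_force: 0.0
```

```bash
python3 - <<'E'
from h import *
f=load('scene2')
for u,v in((281.7,151),(281.7,152.5)):print(ray(f,u,v,.07).round(4),ray(f,u,v,.08).round(4))
T=np.linalg.inv(f['cam_to_world'])
for z in(.060,.066,.07,.08):
    p=T@[.5726,.1136,z,1];p=f['K']@(p[:3]*[1,-1,-1]);p/=p[2];print(z,p[:2],((p[:2]-[170,90])*4).round())
# disc centre from scene: piston top centre and rim top extremes
for u,v in((170+347/4,90+298/4),):print('piston top',ray(f,u,v,.11).round(4))
# depth of disc
K=f['K'];d=f['depth'];v,u=np.mgrid[:384,:512]
X=np.stack([(u-K[0,2])/K[0,0]*d,-(v-K[1,2])/K[1,1]*d,-d],-1)@f['cam_to_world'][:3,:3].T+f['cam_to_world'][:3,3]
k=(abs(np.hypot(X[...,0]-.573,X[...,1]-.010)-.07)<.025)&(X[...,2]>.05)&(d>0);print(np.percentile(X[...,2][k],[10,50,90]))
b=(abs(X[...,2])<.02)&(d>0);print('bench',np.median(X[...,2][b]))
E
```

```text
[0.5491 0.1447 0.07  ] [0.5589 0.1334 0.08  ]
[0.5543 0.1391 0.07  ] [0.5641 0.128  0.08  ]
0.06 [280.01411253 161.6378334 ] [440. 287.]
0.066 [280.12300137 159.87899716] [440. 280.]
0.07 [280.19591969 158.70117778] [441. 275.]
0.08 [280.37936593 155.73804669] [442. 263.]
piston top [0.5876 0.0061 0.11  ]
[0.06909909 0.28522241 0.46014918]
bench 0.0004952600789689399
```

```bash
python3 - <<'E'
from station import bot
import cv2,numpy as np
f=bot.grab_frame("scene");np.savez('scene3.npz',**f)
cv2.imwrite('pics/s3.png',cv2.resize(cv2.convertScaleAbs(f["image"][115:185,235:320],alpha=1.8),None,fx=9,fy=8,interpolation=0)[:,:,::-1])
w=bot.grab_frame("wrist")
cv2.imwrite('pics/w3.png',w["image"][:,:,::-1])
K=f['K'];d=f['depth'];T=f['cam_to_world']
for v in range(140,166,2):
    u=281;z=d[v,u];p=T[:3,:3]@[(u-K[0,2])/K[0,0]*z,-(v-K[1,2])/K[1,1]*z,-z]+T[:3,3];print(v,p.round(4),f['image'][v,u])
E
```

```text
140 [0.5804 0.1033 0.1398] [53 45 49]
142 [0.5794 0.105  0.1322] [52 47 49]
144 [0.5812 0.1034 0.1274] [53 46 50]
146 [0.5769 0.1088 0.1165] [51 44 48]
148 [0.5819 0.1036 0.1147] [54 48 50]
150 [0.577  0.1097 0.1031] [54 48 51]
152 [0.5752 0.1123 0.0944] [54 49 51]
154 [0.5568 0.1337 0.0686] [74 70 71]
156 [0.5683 0.1212 0.0734] [91 88 89]
158 [0.5753 0.1137 0.0737] [93 90 91]
160 [0.5773 0.112  0.0688] [122 121 122]
162 [0.5867 0.1018 0.0717] [140 139 140]
164 [0.5944 0.0935 0.073 ] [139 138 140]
```

View pics/s3.png

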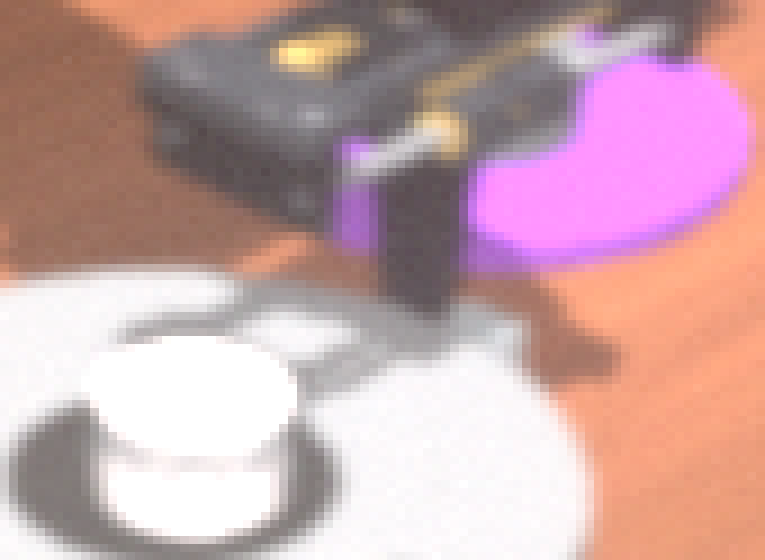

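View pics/w3.png

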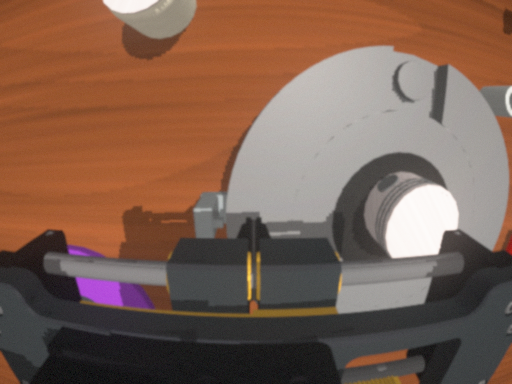

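The enlarged view and its depth show the fingertip's lower end at pixel (281,153), at about z=0.09. It is still roughly 18 mm above the rim, so the fingertips are shorter than tip_reach suggests. The wrist view shows the finger beside the pointer (210,213). I'll go down 13 mm, then feel.

>>> servo_tool:
  plan:
    - {"translation": [0,0,6],"dr": [0,0,0]}
    - {"translation": [0,0,5],"dr": [0,0,0]}
    - {"translation": [0,0,2],"dr": [0,0,0]}
    - {"translation": [0,0,0],"dr": [0,0,0]}

```text
time_s: 5.95
ee_pos: [0.5724, 0.1135, 0.0604]
tool_rot: [3.141, -0.0, -0.001]
wrist_force: [-0.1, -0.1, -0.2]
width: 0.0007
grip_force: 0.0
```

>>> servo_tool:
  plan:
    - {"translation": [0,0,1],"dr": [0,0,0]}
    - {"translation": [0,0,0],"dr": [0,0,0]}

```text
time_s: 6.15
ee_pos: [0.5727, 0.1136, 0.06]
tool_rot: [3.142, -0.0, 0.0]
wrist_force: [-0.8, 0.3, -0.6]
width: 0.0004
grip_force: 0.0
```

>>> servo_tool:
  plan:
    - {"translation": [0,0,1],"dr": [0,0,0]}
    - {"translation": [0,0,0],"dr": [0,0,0]}

```text
time_s: 6.35
ee_pos: [0.5727, 0.1136, 0.059]
tool_rot: [3.142, -0.0, 0.0]
wrist_force: [-0.7, -1.0, -0.4]
width: 0.0004
grip_force: 0.0
```

>>> servo_tool:
  plan:
    - {"translation": [0,0,1],"dr": [0,0,0]}
    - {"translation": [0,0,0],"dr": [0,0,0]}

```text
time_s: 6.55
ee_pos: [0.5726, 0.1136, 0.0579]
tool_rot: [3.142, -0.0, -0.0]
wrist_force: [-0.0, 0.6, 0.2]
width: 0.0003
grip_force: 0.0
```

>>> servo_tool:
  plan:
    - {"translation": [0,0,1],"dr": [0,0,0]}
    - {"translation": [0,0,0],"dr": [0,0,0]}

```text
time_s: 6.75
ee_pos: [0.5726, 0.1136, 0.0569]
tool_rot: [3.142, -0.0, -0.0]
wrist_force: [-0.9, -0.7, 0.4]
width: 0.0004
grip_force: 0.0
```

>>> servo_tool:
  plan:
    - {"translation": [0,0,1],"dr": [0,0,0]}
    - {"translation": [0,0,0],"dr": [0,0,0]}

```text
time_s: 6.95
ee_pos: [0.5726, 0.1136, 0.0559]
tool_rot: [3.141, -0.0, -0.0]
wrist_force: [-1.2, -0.5, 1.2]
width: 0.0006
grip_force: 0.0
```

>>> servo_tool:
  plan:
    - {"translation": [0,0,1],"dr": [0,0,0]}
    - {"translation": [0,0,0],"dr": [0,0,0]}

```text
time_s: 7.15
ee_pos: [0.5726, 0.1136, 0.0549]
tool_rot: [3.141, -0.0, -0.0]
wrist_force: [-0.2, -0.4, -0.3]
width: 0.0004
grip_force: 0.0
```

>>> servo_tool:
  plan:
    - {"translation": [0,0,0.5],"dr": [0,0,0]}
    - {"translation": [0,0,0],"dr": [0,0,0]}

```text
time_s: 7.35
ee_pos: [0.5726, 0.1136, 0.0545]
tool_rot: [3.142, -0.0, 0.0]
wrist_force: [-0.4, -0.5, 0.4]
width: 0.0006
grip_force: 0.4
```

>>> servo_tool:
  plan:
    - {"translation": [0,0,0.7],"dr": [0,0,0]}
    - {"translation": [0,0,0],"dr": [0,0,0]}

```text
time_s: 7.55
ee_pos: [0.5727, 0.1136, 0.0545]
tool_rot: [3.142, -0.0, 0.001]
wrist_force: [-2.7, -0.4, 8.3]
width: 0.0004
grip_force: 4.2
```

>>> servo_tool:
  plan:
    - {"translation": [0,0,0.7],"dr": [0,0,0]}
    - {"translation": [0,0,0],"dr": [0,0,0]}

```text
time_s: 7.75
ee_pos: [0.5727, 0.1136, 0.0545]
tool_rot: [3.142, -0.0, 0.001]
wrist_force: [-5.0, -0.3, 16.0]
width: 0.0005
grip_force: 8.0
```

>>> servo_tool:
  plan:
    - {"translation": [0,0,0.7],"dr": [0,0,0]}
    - {"translation": [0,0,0],"dr": [0,0,0]}

```text
time_s: 7.95
ee_pos: [0.5728, 0.1136, 0.0544]
tool_rot: [3.142, -0.0, 0.002]
wrist_force: [-7.0, -0.6, 22.4]
width: 0.0008
grip_force: 11.8
```

Contact is at TCP z=0.0545, with a stiffness of about 11 N/mm. I'll ease to about 8 N and slide clockwise along the rim.

>>> servo_tool:
  plan:
    - {"translation": [0,0,-1.3],"dr": [0,0,0]}
    - {"translation": [9,0.4,0],"dr": [0,0,0]}
    - {"translation": [8.9,1.2,0],"dr": [0,0,0]}
    - {"translation": [8.8,1.9,0],"dr": [0,0,0]}
    - {"translation": [8.5,2.7,0],"dr": [0,0,0]}
    - {"translation": [0,0,0],"dr": [0,0,0]}

```text
time_s: 8.55
ee_pos: [0.6075, 0.1075, 0.0545]
tool_rot: [-3.141, 0.0, 0.003]
wrist_force: [-6.2, 0.5, 14.4]
width: 0.0007
grip_force: 6.7
```

>>> servo_tool:
  plan:
    - {"translation": [8.3,3.5,0],"dr": [0,0,0]}
    - {"translation": [8,4.1,0],"dr": [0,0,0]}
    - {"translation": [7.6,4.8,0],"dr": [0,0,0]}
    - {"translation": [7.1,5.5,0],"dr": [0,0,0]}
    - {"translation": [0,0,0],"dr": [0,0,0]}

```text
time_s: 9.05
ee_pos: [0.6394, 0.0896, 0.0545]
tool_rot: [-3.141, 0.001, -0.0]
wrist_force: [-2.4, 1.1, 10.1]
width: 0.0007
grip_force: 5.0
```

>>> servo_tool:
  plan:
    - {"translation": [6.6,6.1,0],"dr": [0,0,0]}
    - {"translation": [6.1,6.6,0],"dr": [0,0,0]}
    - {"translation": [5.5,7.1,0],"dr": [0,0,0]}
    - {"translation": [4.8,7.6,0],"dr": [0,0,0]}
    - {"translation": [4.1,8,0],"dr": [0,0,0]}
    - {"translation": [0,0,0],"dr": [0,0,0]}

```text
time_s: 9.65
ee_pos: [0.667, 0.0538, 0.0545]
tool_rot: [-3.141, 0.001, -0.003]
wrist_force: [-0.5, -0.6, 7.7]
width: 0.0002
grip_force: 3.9
```

>>> servo_tool:
  plan:
    - {"translation": [3.5,8.3,0],"dr": [0,0,0]}
    - {"translation": [2.7,8.5,0],"dr": [0,0,0]}
    - {"translation": [0.8,3.5,0],"dr": [0,0,0]}
    - {"translation": [0,0,0],"dr": [0,0,0]}

```text
time_s: 10.05
ee_pos: [0.6739, 0.0338, 0.0545]
tool_rot: [-3.141, 0.001, -0.003]
wrist_force: [0.7, 0.2, 7.1]
width: 0.0002
grip_force: 3.7
```

>>> servo_tool:
  plan:
    - {"translation": [0.5,4,0],"dr": [0,0,0]}
    - {"translation": [0.5,4,0],"dr": [0,0,0]}
    - {"translation": [0,0,0],"dr": [0,0,0]}

```text
time_s: 10.35
ee_pos: [0.6748, 0.026, 0.0545]
tool_rot: [-3.141, 0.001, -0.003]
wrist_force: [-0.4, 2.2, 6.7]
width: 0.0007
grip_force: 3.7
```

>>> servo_tool:
  plan:
    - {"translation": [0.5,5,0],"dr": [0,0,0]}
    - {"translation": [0,5,0],"dr": [0,0,0]}
    - {"translation": [0,0,0],"dr": [0,0,0]}

```text
time_s: 10.65
ee_pos: [0.6746, 0.0154, 0.0537]
tool_rot: [3.141, -0.001, 0.0]
wrist_force: [-0.6, 0.2, -0.0]
width: 0.0003
grip_force: 0.0
```

>>> servo_tool:
  plan:
    - {"translation": [0,5,0],"dr": [0,0,0]}
    - {"translation": [0,5,0],"dr": [0,0,0]}
    - {"translation": [0,0,0],"dr": [0,0,0]}

```text
time_s: 10.95
ee_pos: [0.6744, 0.005, 0.0535]
tool_rot: [3.141, -0.001, -0.001]
wrist_force: [-0.0, 0.7, -1.0]
width: 0.0003
grip_force: 0.0
```

The force dropped to zero between y=0.026 and 0.015, so that is the slot's side. I'll go to its middle and press down.

>>> servo_tool:
  plan:
    - {"translation": [0,5,0],"dr": [0,0,0]}
    - {"translation": [1,4,0],"dr": [0,0,0]}
    - {"translation": [0,0,2],"dr": [0,0,0]}
    - {"translation": [0,0,2],"dr": [0,0,0]}
    - {"translation": [0,0,2],"dr": [0,0,0]}
    - {"translation": [0,0,1],"dr": [0,0,0]}
    - {"translation": [0,0,0],"dr": [0,0,0]}

```text
time_s: 11.65
ee_pos: [0.6754, -0.0032, 0.0468]
tool_rot: [3.141, -0.0, -0.0]
wrist_force: [-0.5, -1.7, 2.7]
width: 0.0006
grip_force: 1.1
```

>>> servo_tool:
  plan:
    - {"translation": [0,0,1.5],"dr": [0,0,0]}
    - {"translation": [0,0,1.5],"dr": [0,0,0]}
    - {"translation": [0,0,1.5],"dr": [0,0,0]}
    - {"translation": [0,0,1],"dr": [0,0,0]}
    - {"translation": [0,0,0],"dr": [0,0,0]}

```text
time_s: 12.15
ee_pos: [0.6754, -0.0032, 0.0414]
tool_rot: [3.141, -0.0, 0.0]
wrist_force: [-2.1, -0.4, 4.5]
width: 0.0007
grip_force: 2.0
```

>>> servo_tool:
  plan:
    - {"translation": [0,0,1],"dr": [0,0,0]}
    - {"translation": [0,0,0.7],"dr": [0,0,0]}
    - {"translation": [0,0,0],"dr": [0,0,0]}

```text
time_s: 12.45
ee_pos: [0.6754, -0.0032, 0.0405]
tool_rot: [3.141, -0.0, 0.001]
wrist_force: [-4.2, -0.1, 11.2]
width: 0.0
grip_force: 5.5
```

>>> servo_tool:
  plan:
    - {"translation": [0,0,0.8],"dr": [0,0,0]}
    - {"translation": [0,0,0],"dr": [0,0,0]}
    - {"translation": [0,0,0],"dr": [0,0,0]}

```text
time_s: 12.75
ee_pos: [0.6755, -0.0032, 0.0404]
tool_rot: [3.141, -0.0, 0.001]
wrist_force: [-7.5, -0.1, 17.4]
width: 0.0005
grip_force: 8.5
```

The pin has hit its stop at exactly 14 mm below the rim, with the force rising to 17 N, so it is home. Lifting off.

>>> servo_tool:
  plan:
    - {"translation": [0,0,0],"dr": [0,0,0]}
    - {"translation": [0,0,-5],"dr": [0,0,0]}
    - {"translation": [0,0,-15],"dr": [0,0,0]}
    - {"translation": [0,0,-30],"dr": [0,0,0]}
    - {"translation": [0,0,-30],"dr": [0,0,0]}
    - {"translation": [0,0,-20],"dr": [0,0,0]}
    - {"translation": [0,0,0],"dr": [0,0,0]}
    - {"translation": [0,0,0],"dr": [0,0,0]}

```text
time_s: 13.55
ee_pos: [0.6753, -0.0032, 0.1389]
tool_rot: [3.141, -0.0, 0.001]
wrist_force: [0.4, -0.6, -0.1]
width: 0.0002
grip_force: 0.0
```

```bash
python3 - <<'E'
from station import bot
s=bot.get_state();print(s['time_s'],s['ee_pos'],s['wrist_force'])
print(bot.sign_off())
E
```

```text
13.55 [ 0.6753317  -0.00316223  0.13887612] [ 0.36440426 -0.60513114 -0.12861027]
the job is handed in; nothing more can be done
None
```

I found the slot by touch along the rim, pressed the lock pin to its stop 14 mm below the rim, lifted the arm clear, and handed the job in at 13.6 s; no verdict was returned, and I took no final picture of the loose parts.

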